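# Clamp a shark tooth cluster in the ratchet specimen holder

### The arm

A 6-joint arm with a two-finger parallel gripper is mounted at the origin on the work surface. World frame = base frame: x ahead of the robot, y to its left, z up, the work surface at z = 0. Lengths are in mm, angles in rad, forces in N, time in s.
With the tool pointing down it reaches from about 350 to 725 mm from the base axis. Payload 6 kg.
Tool frame: the origin (TCP) lies midway between the tips of the shut fingers; the grasp point (between the pads) lies 19 mm behind it (env.hold_point_z is the distance from the TCP to the grasp point, in mm); z points along the fingers, y is the line along which they close (so a half turn about z gives the same grasp; the last joint's range is limited). The gripper opens to 85 mm and grips with 20 to 120 N. Pads are 22 mm wide; open, the fingers measure 114 mm over their backs; the gripper's body (76 mm by 85 mm) begins 54 mm behind the grasp point. The pads swing forward as they close: fully open they stand 13 mm farther back than shut.
Start: joints at [1.519, 0.04, 0.085, 0, -1.615, -0.334], TCP at [225.753, 555.886, 231.261] pointing down, gripper open.
Joint ranges: [-2.56, 2.56], [-1.29, 2.01], [-1.08, 1.49], [-3.29, 1.98], [-2.81, -0.18], [-2.99, 2.99]. Speed limits (rad/s): [2.57, 2.57, 3.01, 3.14, 3.14, 3.14].

### API

Orientations are given as a 3x3 rotation matrix whose columns are the frame's x, y, z axes.
In Python, from workcell import env gives the robot as it stands.
- The arm moves only by the shell command python3 -m crank 'ROWS' [FORCE]. ROWS is JSON, a list of rows, each an object with "translation": the shift along the tool's x, y, z in units of 40 cm (1.0 is 40 cm), a list of three; "rot": the turn, a rotation vector about the tool's x, y, z in units of 4 degrees (1.0 is 4 degrees), a list of three; "jaw": the gripper command: -1 is shut, 1 is fully open, values between are in proportion. In form: [{"translation": [tx, ty, tz], "rot": [ax, ay, az], "jaw": jaw}, ...]. A call has exactly 10 rows; each row shifts and turns the commanded pose from where the row before left it, along the tool's axes as they then stand; what a row does not reach is not made up. A row lasts 1/10 s, in which the tool goes at most 50 mm and 8.59 degrees, less where a joint would pass 70% of its speed; a pose out of reach is approached as far as the arm can. A call with a number of a shift or a turn outside -1 to 1 is refused whole. A call with a gripper value outside its range is refused whole. The fingers move at their own pace and stop on an object; FORCE is the grip in N (left out, the last holds). Time passes only in rows, so rows that do not move let the fingers close, or fill a call up. It gives the time, the measured TCP pose, the force, the opening and the grip force at its end, in the units of the state.
- env.get_state(): the state, without advancing time (a new reading comes with each control period).
- env.get_image(name): name is "scene" or "top" or "wrist"; returns (picture, depth): 384x512x3 uint8, red, green, blue; 384x512 float32, mm along the optical axis (not along the pixel's ray), 0 where there is no reading.
- env.camera_params(name): a dict with "intrinsics" (3x3 intrinsics, pixels), "T" (4x4, takes a point from camera to world coordinates). Camera axes: x right, y down, z forward; pixel columns grow to the right and rows downward; lengths in mm; the calibration is good to about 2 mm. A picture is of the moment at which its call begins: read the wrist's pose just before it. camera_params takes no time and is no camera call; for the wrist camera it gives the pose at the moment of the call.
- env.close_job(): hands the job in; it is judged then, once.
The state is a dict: "t": time; "joint_positions": joint angles; "joint_velocities": joint speeds; "joint_torque": joint torques, N m; "tcp_pos": TCP position; "tcp_rot": TCP orientation; "wrist_force": force on the tool from outside, world axes, zero at the start; "torque": the same for the moment, N m; "finger_gap": finger opening in mm; "grasp_force": force on a finger pad.
Only numpy, scipy, OpenCV 4.12 (cv2) and the standard library are available. Lean on these libraries where they do the work, as an engineer would, in place of code of your own. Each camera call takes 0.05 s, during which the arm holds its last target. There are 200 camera calls.

### The job

Set the tan shark tooth cluster, teeth up, on the bed of the blue ratchet clamp between its two orange rubber jaw faces and let go of it, then take the yellow upright handle and pump the lever in full strokes, out and back, so the jaw creeps in one tooth a stroke. Stop pumping as soon as a full stroke takes about 10 N or more at the handle, so the cluster is held firmly but not cracked by a further stroke, let the lever go back to its rest and let go of it. Leave the plaster offcuts where they are.

Things in the scene. Friction and masses are not known exactly. Their poses are not given: they have to be found in the camera images.
- clamp: Blue clamp bolted to the bench: base plate 100 (x) x 280 (y) x 10 mm thick, its top is the bed. Origin at bench level between jaw bay and lever, z up. The moving jaw closes along -y. Its orange rubber pad (36 mm wide in x, top 48 mm above the bench) is sprung (2.5 N/mm) on a pin rack that a pawl holds; it starts at an unmeasured place, 64 to 89 mm from the fixed jaw's face.
- anvil: The fixed jaw, blue, 36 mm wide, top 50 mm above the bench, orange rubber face looking along +y. Its frame is that of clamp (same origin and axes); the rubber face lies at y = -95 mm, x = 0. Clamping force is the force between this jaw and the cluster.
- lever (a joint): Red lever's angle about its vertical pivot, rad: 0 at rest, 0.36 at the stop, growing as the handle goes towards the jaws (clamp -y); a light spring returns it. A stroke to 0.33 and back to 0 moves the rack one 8 mm tooth. Push at the handle held at 0.33: 1 to 4 N jaw free; 5 to 8 N first pinch (10 N clamping, loose); 11 to 15 N next tooth (28 N, right); 17 N or more one further (too tight).
- grip (a point): Centre of the yellow upright round handle (a freely turning sleeve) at the lever's end: cylinder 24 mm in diameter, 56 to 104 mm above the bench, this point 79 mm up, 105 mm from the pivot axis. At lever angle t the arm from pivot to handle points along the clamp's -x turned about z by t - 0.18 rad. The arm below the handle is 18 mm wide, its top 54 mm above the bench.
- cluster_center (a point): Centre (20 mm above the underside) of the loose tan shark tooth cluster, about 200 g: a rock block 40 mm (own x) x 50 mm (own y) x 40 mm high with pale teeth standing to 62 mm above the underside, inside its outline. Grasp across the 40 mm (x) sides; the 50 mm length goes along the clamp's y, either way round.
- cluster: The same cluster; origin at the centre of its underside, axes as above.
- offcut_a: Larger grey plaster jacket offcut, stepped, 70 x 52 x 44 mm, loose bystander; origin at the centre of its underside.
- offcut_b: Smaller grey plaster jacket offcut, stepped, 60 x 60 x 37 mm, loose bystander; origin at the centre of its underside.
- bed (a point): Where the cluster's underside goes before pumping: on the bed's top, 10 mm above the bench, at x = 0, y = -65 mm of the clamp (leaves 5 mm to the fixed jaw and 10 mm or more to the pad). Axes as clamp. Pumping pushes the cluster the rest of the way to the fixed jaw.
- pivot (a point): Top of the lever's vertical pivot, 54 mm above the bench, at x = +36, y = +70 mm of the clamp. Axes as clamp.
Mind the look-alikes: they are no part of the job. Of the things that look like the cluster, the smallest one is meant.

How it is judged:
By the outcome, as a careful person would: the job done as asked, in the order asked, and still so for the second after the job is handed in, with the robot touching nothing.
It also fails if it takes over 72 s, if anything falls off the work surface, if the arm or the gripper's body presses on something with over 40 N, if the wrist force passes 120 N, or if a joint passes its speed limit or range.

## Working session

There is one attempt and no reset: what is moved stays moved. The work goes in short steps, Python scripts to look and compute and a shell command to move; the robot and the scene stay as the last step left them, time stands still between calls to the robot, and variables do not carry over. Pictures are saved under pics/ and viewed, at most 10 in all, crops included, and the job is handed in when it is done.

```bash
ls; mkdir -p pics
python3 - <<'E'
from workcell import env
import cv2,numpy as np
s=env.get_state();print(s)
for n in("top","scene"):
    im,d=env.get_image(n);p=env.camera_params(n)
    np.savez(f"pics/{n}0.npz",im=im,d=d,K=p["intrinsics"],T=p["T"]);print(n,p)
    cv2.imwrite(f"pics/{n}0.png",im[:,:,::-1])
a=cv2.imread("pics/top0.png");cv2.imwrite("pics/top0b.png",cv2.resize(a,(800,600),interpolation=2))
E
```

```text
pics
{'t': 0.0, 'joint_positions': array([ 1.51869262e+00,  4.07781430e-02,  8.37717576e-02, -4.67211946e-04,
       -1.61550061e+00, -3.33690153e-01]), 'joint_velocities': array([ 0.00076759,  0.00079085, -0.00015662, -0.0001295 ,  0.00143574,
       -0.00039952]), 'joint_torque': array([ 2.64601267e-04, -3.68197238e+01,  3.47414625e+01,  6.93228051e+00,
       -5.33881524e-03, -4.46387759e-06]), 'tcp_pos': array([225.58046789, 555.60955505, 230.27575705]), 'tcp_rot': array([[ 9.26507737e-01, -3.76275305e-01, -5.55203977e-04],
       [-3.76275695e-01, -9.26506214e-01, -1.68404623e-03],
       [ 1.19265074e-04,  1.76919163e-03, -9.99998428e-01]]), 'wrist_force': array([-0.49302223,  0.14596196,  0.05872376]), 'torque': array([-0.04834358,  0.04846055, -0.03774853]), 'grasp_force': 0.0, 'finger_gap': 85.38127900504116}
top {'intrinsics': array([[493.11175379,   0.        , 250.75337045],
       [  0.        , 493.11175379, 183.49877761],
       [  0.        ,   0.        ,   1.        ]]), 'T': array([[-4.29339259e-03, -9.94352262e-01,  1.06043134e-01,
         4.31734007e+02],
       [-9.99956690e-01,  3.39337743e-03, -8.66622937e-03,
        -5.52828288e+01],
       [ 8.25744040e-03, -1.06075749e-01, -9.94323765e-01,
         1.09805131e+03],
       [ 0.00000000e+00,  0.00000000e+00,  0.00000000e+00,
         1.00000000e+00]])}
scene {'intrinsics': array([[486.22817815,   0.        , 259.07411527],
       [  0.        , 486.22817815, 192.51293902],
       [  0.        ,   0.        ,   1.        ]]), 'T': array([[ 8.56656593e-01,  4.08071135e-01, -3.15622289e-01,
         8.68113600e+02],
       [ 5.15879989e-01, -6.74405287e-01,  5.28247429e-01,
        -6.14553175e+02],
       [ 2.70518776e-03, -6.15349866e-01, -7.88249468e-01,
         9.09326560e+02],
       [ 0.00000000e+00,  0.00000000e+00,  0.00000000e+00,
         1.00000000e+00]])}
```

View pics/top0.png

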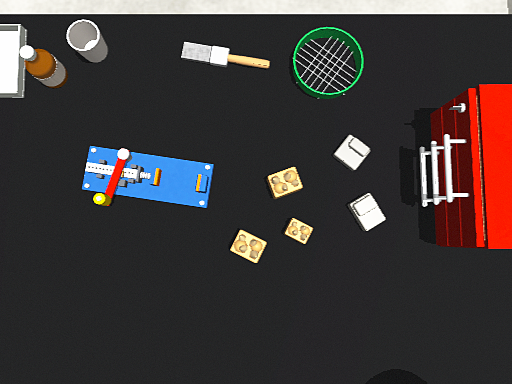

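View pics/scene0.png

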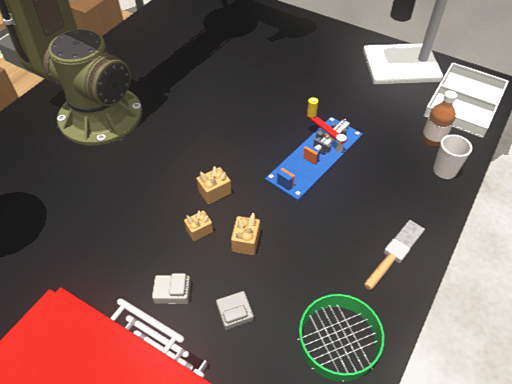

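Look-alikes in the top view are tan blocks at (284,182), (248,246) and (299,231). The one at (299,231) looks smallest, so I'll measure all three and check with one crop.

```bash
cat > h.py <<'E'
import numpy as np,cv2
from workcell import env
def ray(K,T,px,z):
    px=np.atleast_2d(px).astype(float)
    d=np.c_[px,np.ones(len(px))]@np.linalg.inv(K).T@T[:3,:3].T
    o=T[:3,3];return o+d*((z-o[2])/d[:,2])[:,None]
def load(n): 
    f=np.load(f"pics/{n}.npz");return f["im"],f["d"],f["K"],f["T"]
def mask(im,lo,hi):
    return cv2.inRange(cv2.cvtColor(im,cv2.COLOR_RGB2HSV),lo,hi)
def rect(m,K,T,z):
    """world rect of the mask's outline at height z"""
    c=max(cv2.findContours(m,cv2.RETR_EXTERNAL,cv2.CHAIN_APPROX_NONE)[0],key=cv2.contourArea)[:,0]
    return cv2.minAreaRect(ray(K,T,c,z)[:,:2].astype(np.float32))
def cloud(d,K,T):
    v,u=np.nonzero(d>0);z=d[v,u]
    P=np.c_[(u-K[0,2])/K[0,0]*z,(v-K[1,2])/K[1,1]*z,z]@T[:3,:3].T+T[:3,3]
    return P,u,v
E
python3 - <<'E'
from h import *
for n in("top0","scene0"):
    im,d,K,T=load(n)
    P,u,v=cloud(d,K,T)
    Z=np.zeros(d.shape);Z[v,u]=P[:,2]; X=np.zeros(d.shape+(3,));X[v,u]=P
    b=mask(im,(100,150,80),(125,255,255))
    print(n,"blue",rect(b,K,T,10))
    t=mask(im,(10,60,90),(24,200,255))
    k,lab,st,ce=cv2.connectedComponentsWithStats(t)
    for i in range(1,k):
        if st[i,4]>150 and n=="top0":
            m=(lab==i)
            zz=Z[m]; 
            blk=m&(Z>15)
            r=cv2.minAreaRect(X[blk][:,:2].astype(np.float32))
            print(i,ce[i],st[i,4],"z pct",np.percentile(zz,[5,50,95]),r, "med z floor",np.median(Z[380:,300:320][Z[380:,300:320]!=0]) if 1 else 0)
    y=mask(im,(25,150,120),(33,255,255))
    k,lab,st,ce=cv2.connectedComponentsWithStats(y)
    for i in range(1,k):
        if st[i,4]>15: print("yellow",ce[i],st[i,4],X[lab==i].mean(0),np.percentile(X[lab==i][:,2],[5,95]))
    if n=="top0":
        cv2.imwrite("pics/crop1.png",cv2.resize(im[145:275,215:340,::-1],None,fx=4.5,fy=4.5,interpolation=2))
E
```

```text
top0 blue ((559.0792236328125, 127.6927719116211), (207.41783142089844, 99.70748138427734), 81.21258544921875)
6 [248.81935484  60.9483871 ] 310 z pct [ 8.80009091 16.33867767 20.47094975] ((828.1827392578125, -58.2012939453125), (92.08335876464844, 17.324260711669922), 81.13854217529297) med z floor -0.38147110157285624
42 [291.83732057 177.99043062] 209 z pct [ 0.71049699 55.23641772 67.81803347] ((550.4387817382812, -152.13829040527344), (45.89664840698242, 32.55067443847656), 20.489482879638672) med z floor -0.38147110157285624
53 [277.38053097 185.09292035] 226 z pct [46.72421087 55.6484316  70.07316222] ((542.444580078125, -122.56472778320312), (50.876800537109375, 32.668914794921875), 20.44896697998047) med z floor -0.38147110157285624
68 [298.76264591 230.43190661] 257 z pct [ 0.37291595 43.20561321 53.50145582] ((444.9284973144531, -165.99911499023438), (48.82540512084961, 34.48379898071289), 63.03809356689453) med z floor -0.38147110157285624
76 [239.69767442 243.61860465] 215 z pct [47.96061063 55.37223306 67.17880232] ((416.6921691894531, -43.4351692199707), (33.05764389038086, 45.98040771484375), 63.10914611816406) med z floor -0.38147110157285624
81 [255.44811321 248.35377358] 212 z pct [ 3.86402878 56.94866641 71.91531107] ((406.9656982421875, -72.49929809570312), (33.27385711669922, 45.12044143676758), 62.85552978515625) med z floor -0.38147110157285624
yellow [198.26315789 182.15789474] 19 [546.89192398  47.80699312  48.95691835] [46.11946067 51.9958937 ]
yellow [100.86666667 198.80833333] 120 [504.2575498  238.99531361  93.92205699] [ 64.72397715 106.39534075]
scene0 blue ((567.0540161132812, 161.95562744140625), (282.7176208496094, 101.03324127197266), 81.22157287597656)
yellow [313.         100.31818182] 44 [498.23777267 270.6268927   76.52639154] [ -2.94354182 105.4979872 ]
```

View pics/crop1.png

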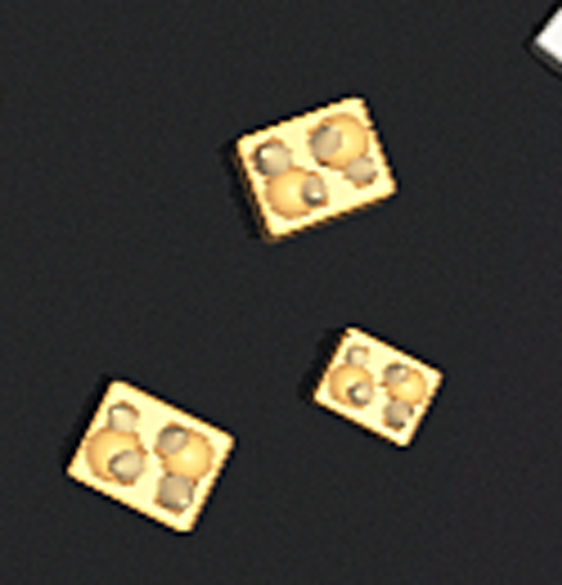

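The crop confirms it: the block at top-view (299,231) is clearly the smallest of the three, with a top about 40 mm up. Next I measure its pose, the clamp and the pad.

Run:
```python
from h import *
for n,c in(("top0",(299,231)),("scene0",(199,226))):
    im,d,K,T=load(n);P,u,v=cloud(d,K,T)
    b=mask(im,(100,150,60),(125,255,255));
    b=cv2.morphologyEx(b,cv2.MORPH_OPEN,np.ones((3,3)))
    pts=ray(K,T,np.argwhere(b>0)[:,::-1],10)[:,:2].astype(np.float32)
    r=cv2.minAreaRect(pts);print(n,"plate",r)
    # cluster: non-dark around
    w=np.zeros(b.shape,np.uint8);cv2.circle(w,c,22,255,-1)
    X=np.zeros(d.shape+(3,));X[v,u]=P
    hs=cv2.cvtColor(im,cv2.COLOR_RGB2HSV)
    m=(w>0)&(X[...,2]>36)&(X[...,2]<44)&(hs[...,2]>60)
    q=X[m];print("top face rect depth",cv2.minAreaRect(q[:,:2].astype(np.float32)),q[:,2].mean())
    m2=((w>0)&(hs[...,2]>70)&(hs[...,1]>40)).astype(np.uint8)*255
    print("silh z40",rect(m2,K,T,40))
    o=mask(im,(3,150,100),(18,255,255));k,lab,st,ce=cv2.connectedComponentsWithStats(o)
    for i in range(1,k):
        if st[i,4]>12:
            q=X[lab==i];s=q[:,2]>40
            if s.any() and q[s,1].mean()>0: print("orange",ce[i].round(),st[i,4],q[s].mean(0).round(1),ray(K,T,ce[i],48).round(1))
```

```text
top0 plate ((564.62158203125, 163.9625701904297), (280.8548278808594, 99.94588470458984), 81.25233459472656)
top face rect depth ((443.69500732421875, -165.40606689453125), (48.87165832519531, 39.53107833862305), 62.991798400878906) 40.00206792958006
silh z40 ((443.17279052734375, -166.1925048828125), (50.778011322021484, 39.26252746582031), 63.15412521362305)
orange [40. 63.] 500 [790.3 371.4 104.2] [[810.5 395.8  48. ]]
orange [115. 178.] 204 [556.  225.   53.4] [[556.4 226.5  48. ]]
orange [158. 177.] 51 [562.  136.4  44.4] [[558.7 133.4  48. ]]
scene0 plate ((566.9805908203125, 161.48020935058594), (281.7555236816406, 101.03324127197266), 81.22157287597656)
top face rect depth ((445.8980407714844, -166.91061401367188), (49.43346405029297, 42.95237731933594), 59.31391525268555) 39.68930174391716
silh z40 ((451.36602783203125, -162.5152587890625), (77.85765075683594, 89.72895050048828), 54.240604400634766)
orange [445. 114.] 150 [804.1 362.5 102.5] [[799.8 428.7  48. ]]
orange [310. 155.] 139 [563.5 137.2  45.4] [[568.4 123.5  48. ]]
orange [288. 172.] 20 [549.6  47.6  48.4] [[549.6  47.9  48. ]]
```

```bash
python3 -m crank '[{"translation":[0.0592,0.0733,0],"rot":[0,0,0],"jaw":1},{"translation":[0.0592,0.0733,0],"rot":[0,0,0],"jaw":1},{"translation":[0.0592,0.0733,0],"rot":[0,0,0],"jaw":1},{"translation":[0.0592,0.0733,0],"rot":[0,0,0],"jaw":1},{"translation":[0.0592,0.0733,0],"rot":[0,0,0],"jaw":1},{"translation":[0.0592,0.0733,0],"rot":[0,0,0],"jaw":1},{"translation":[0.0592,0.0733,0],"rot":[0,0,0],"jaw":1},{"translation":[0.0592,0.0733,0],"rot":[0,0,0],"jaw":1},{"translation":[0.0592,0.0733,0],"rot":[0,0,0],"jaw":1},{"translation":[0.0592,0.0733,0],"rot":[0,0,0],"jaw":1}]'
python3 -m crank '[{"translation":[0.0592,0.0733,0],"rot":[0,0,0],"jaw":1},{"translation":[0.0592,0.0733,0],"rot":[0,0,0],"jaw":1},{"translation":[0.0592,0.0733,0],"rot":[0,0,0],"jaw":1},{"translation":[0.0592,0.0733,0],"rot":[0,0,0],"jaw":1},{"translation":[0.0592,0.0733,0],"rot":[0,0,0],"jaw":1},{"translation":[0.0592,0.0733,0],"rot":[0,0,0],"jaw":1},{"translation":[0.0592,0.0733,0],"rot":[0,0,0],"jaw":1},{"translation":[0.0592,0.0733,0],"rot":[0,0,0],"jaw":1},{"translation":[0.0592,0.0733,0],"rot":[0,0,0],"jaw":1},{"translation":[0.0592,0.0733,0],"rot":[0,0,0],"jaw":1}]'
python3 -m crank '[{"translation":[0,0,0],"rot":[0,0,2.1],"jaw":1},{"translation":[0,0,0],"rot":[0,0,2.1],"jaw":1},{"translation":[0,0,0],"rot":[0,0,2.1],"jaw":1},{"translation":[0,0,0],"rot":[0,0,2.1],"jaw":1},{"translation":[0,0,0],"rot":[0,0,2.1],"jaw":1},{"translation":[0,0,0],"rot":[0,0,2.1],"jaw":1},{"translation":[0,0,0],"rot":[0,0,2.1],"jaw":1},{"translation":[0,0,0],"rot":[0,0,2.1],"jaw":1},{"translation":[0,0,0],"rot":[0,0,2.1],"jaw":1},{"translation":[0,0,0],"rot":[0,0,2.1],"jaw":1}]'
```

```text
t: 1.1
tcp_pos: [334.8, 193.6, 231.1]
tcp_rot: [[0.927, -0.376, -0.0], [-0.376, -0.927, 0.0], [-0.0, -0.0, -1.0]]
wrist_force: [1.0, -0.2, 0.1]
finger_gap: 85.1
grasp_force: 0.0
t: 2.1
tcp_pos: [443.9, -167.3, 231.0]
tcp_rot: [[0.926, -0.377, -0.0], [-0.377, -0.926, 0.0], [-0.0, -0.0, -1.0]]
wrist_force: [0.3, 0.4, 0.4]
finger_gap: 85.6
grasp_force: 0.0out of range: a turn must lie within [-1, 1]
```

```bash
python3 -m crank '[{"translation":[0,0,0],"rot":[0,0,1],"jaw":1},{"translation":[0,0,0],"rot":[0,0,1],"jaw":1},{"translation":[0,0,0],"rot":[0,0,1],"jaw":1},{"translation":[0,0,0],"rot":[0,0,1],"jaw":1},{"translation":[0,0,0],"rot":[0,0,1],"jaw":1},{"translation":[0,0,0],"rot":[0,0,1],"jaw":1},{"translation":[0,0,0],"rot":[0,0,1],"jaw":1},{"translation":[0,0,0],"rot":[0,0,1],"jaw":1},{"translation":[0,0,0],"rot":[0,0,1],"jaw":1},{"translation":[0,0,0],"rot":[0,0,1],"jaw":1}]'
python3 -m crank '[{"translation":[0,0,0.02],"rot":[0,0,1],"jaw":1},{"translation":[0,0,0.02],"rot":[0,0,1],"jaw":1},{"translation":[0,0,0.02],"rot":[0,0,1],"jaw":1},{"translation":[0,0,0.02],"rot":[0,0,1],"jaw":1},{"translation":[0,0,0.02],"rot":[0,0,1],"jaw":1},{"translation":[0,0,0],"rot":[0,0,1],"jaw":1},{"translation":[0,0,0],"rot":[0,0,1],"jaw":1},{"translation":[0,0,0],"rot":[0,0,1],"jaw":1},{"translation":[0,0,0],"rot":[0,0,1],"jaw":1},{"translation":[0,0,0],"rot":[0,0,1],"jaw":1}]'
python3 - <<'E'
from h import *
s=env.get_state();p=env.camera_params("wrist");im,d=env.get_image("wrist")
K,T=p["intrinsics"],p["T"]
np.savez("pics/w1.npz",im=im,d=d,K=K,T=T);cv2.imwrite("pics/w1.png",im[:,:,::-1])
print(s["tcp_pos"],s["tcp_rot"][:,1],np.round(T,3).tolist(),s["joint_positions"])
P,u,v=cloud(d,K,T);X=np.zeros(d.shape+(3,));X[v,u]=P
m=(abs(X[...,2]-40)<4)&(np.hypot(X[...,0]-444,X[...,1]+166)<40)
print("face",m.sum(),cv2.minAreaRect(X[m][:,:2].astype(np.float32)),X[m].mean(0))
E
```

```text
t: 3.1
tcp_pos: [443.7, -165.5, 230.9]
tcp_rot: [[0.465, -0.885, -0.001], [-0.885, -0.465, 0.0], [-0.0, 0.001, -1.0]]
wrist_force: [0.2, -0.3, 0.2]
finger_gap: 85.5
grasp_force: 0.0
t: 4.1
tcp_pos: [443.7, -165.5, 190.9]
tcp_rot: [[-0.212, -0.977, -0.001], [-0.977, 0.212, 0.0], [-0.0, 0.001, -1.0]]
wrist_force: [0.4, -0.3, -0.0]
finger_gap: 85.3
grasp_force: 0.0
[ 443.67112738 -165.54678705  190.92862398] [-9.77161614e-01  2.12496466e-01  6.56691699e-04] [[-0.977, 0.202, 0.067, 426.112], [0.213, 0.926, 0.312, -245.224], [0.001, 0.319, -0.948, 333.491], [0.0, 0.0, 0.0, 1.0]] [ 7.05937935e-02 -3.05528674e-01 -3.01014714e-01 -2.05069370e-04
 -1.57593451e+00 -2.84723904e-01]
face 1600 ((444.9819030761719, -167.08334350585938), (50.19156265258789, 39.976192474365234), 62.28496551513672) [ 444.61921515 -169.46374414   40.22792077]
```

View pics/w1.png

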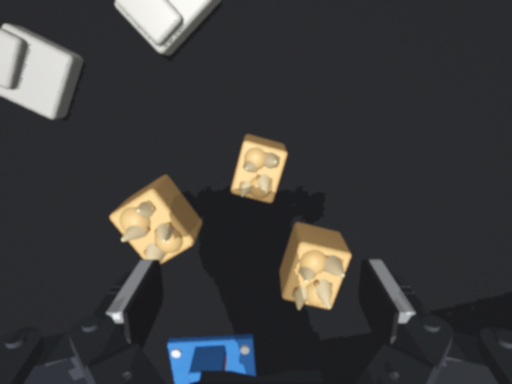

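```bash
python3 -m crank '[{"translation":[0,0,0],"rot":[0,0,0.94],"jaw":1},{"translation":[0,0,0],"rot":[0,0,0.94],"jaw":1},{"translation":[0,0,0],"rot":[0,0,0.94],"jaw":1},{"translation":[0,0,0],"rot":[0,0,0.94],"jaw":1},{"translation":[0.001,-0.0037,0.1],"rot":[0,0,0],"jaw":1},{"translation":[0,0,0.1],"rot":[0,0,0],"jaw":1},{"translation":[0,0,0.1],"rot":[0,0,0],"jaw":1},{"translation":[0,0,0.1],"rot":[0,0,0],"jaw":1},{"translation":[0,0,0.031],"rot":[0,0,0],"jaw":1},{"translation":[0,0,0.031],"rot":[0,0,0],"jaw":1}]' 40
python3 -m crank '[{"translation":[0,0,0],"rot":[0,0,0],"jaw":1},{"translation":[0,0,0],"rot":[0,0,0],"jaw":-1},{"translation":[0,0,0],"rot":[0,0,0],"jaw":-1},{"translation":[0,0,0],"rot":[0,0,0],"jaw":-1},{"translation":[0,0,0],"rot":[0,0,0],"jaw":-1},{"translation":[0,0,0],"rot":[0,0,0],"jaw":-1},{"translation":[0,0,0],"rot":[0,0,0],"jaw":-1},{"translation":[0,0,0],"rot":[0,0,0],"jaw":-1},{"translation":[0,0,0],"rot":[0,0,0],"jaw":-1},{"translation":[0,0,0],"rot":[0,0,0],"jaw":-1}]' 40
```

```text
t: 5.15
tcp_pos: [445.1, -166.9, 6.3]
tcp_rot: [[-0.455, -0.89, -0.0], [-0.89, 0.455, -0.001], [0.001, 0.0, -1.0]]
wrist_force: [-0.1, 0.2, 0.9]
finger_gap: 85.3
grasp_force: 0.0
t: 6.15
tcp_pos: [446.0, -166.7, 7.9]
tcp_rot: [[-0.456, -0.89, 0.002], [-0.89, 0.456, -0.001], [-0.001, -0.002, -1.0]]
wrist_force: [0.0, 1.5, 5.5]
finger_gap: 39.6
grasp_force: 42.3
```

```bash
python3 -m crank '[{"translation":[0,0,-0.09],"rot":[0,0,0],"jaw":-1},{"translation":[0,0,-0.09],"rot":[0,0,0],"jaw":-1},{"translation":[0,0,-0.09],"rot":[0,0,0],"jaw":-1},{"translation":[0,0,-0.09],"rot":[0,0,0],"jaw":-1},{"translation":[0,0,-0.09],"rot":[0,0,0],"jaw":-1},{"translation":[0,0,0],"rot":[0,0,-0.92],"jaw":-1},{"translation":[0,0,0],"rot":[0,0,-0.92],"jaw":-1},{"translation":[0,0,0],"rot":[0,0,-0.92],"jaw":-1},{"translation":[0,0,0],"rot":[0,0,-0.92],"jaw":-1},{"translation":[0,0,0],"rot":[0,0,-0.92],"jaw":-1}]'
python3 -m crank '[{"translation":[-0.0697,-0.0171,0],"rot":[0,0,0],"jaw":-1},{"translation":[-0.0697,-0.0171,0],"rot":[0,0,0],"jaw":-1},{"translation":[-0.0697,-0.0171,0],"rot":[0,0,0],"jaw":-1},{"translation":[-0.0697,-0.0171,0],"rot":[0,0,0],"jaw":-1},{"translation":[-0.0697,-0.0171,0],"rot":[0,0,0],"jaw":-1},{"translation":[-0.0697,-0.0171,0],"rot":[0,0,0],"jaw":-1},{"translation":[-0.0697,-0.0171,0],"rot":[0,0,0],"jaw":-1},{"translation":[-0.0697,-0.0171,0],"rot":[0,0,0],"jaw":-1},{"translation":[-0.0697,-0.0171,0],"rot":[0,0,0],"jaw":-1},{"translation":[-0.0697,-0.0171,0],"rot":[0,0,0],"jaw":-1}]'
python3 - <<'E'
from h import *
s=env.get_state();p=env.camera_params("wrist");im,d=env.get_image("wrist")
K,T=p["intrinsics"],p["T"]
np.savez("pics/w2.npz",im=im,d=d,K=K,T=T);cv2.imwrite("pics/w2.png",im[:,:,::-1])
print(s["tcp_pos"],s["tcp_rot"].round(3).tolist(),np.round(T,3).tolist(),s["finger_gap"])
E
```

```text
t: 7.15
tcp_pos: [444.5, -166.4, 185.6]
tcp_rot: [[-0.149, -0.989, -0.002], [-0.989, 0.149, 0.001], [-0.0, 0.002, -1.0]]
wrist_force: [0.5, 0.2, -2.2]
finger_gap: 39.2
grasp_force: 41.8
t: 8.15
tcp_pos: [554.8, 99.7, 185.4]
tcp_rot: [[-0.152, -0.988, -0.002], [-0.988, 0.152, -0.0], [0.001, 0.002, -1.0]]
wrist_force: [0.7, -0.1, -1.5]
finger_gap: 39.6
grasp_force: 41.7
[554.82104212  99.66124553 185.40687889] [[-0.152, -0.988, -0.002], [-0.988, 0.152, -0.0], [0.001, 0.002, -1.0]] [[-0.988, 0.145, 0.047, 542.409], [0.152, 0.937, 0.315, 19.135], [0.002, 0.319, -0.948, 328.038], [0.0, 0.0, 0.0, 1.0]] 39.58113777177628
```

View pics/w2.png

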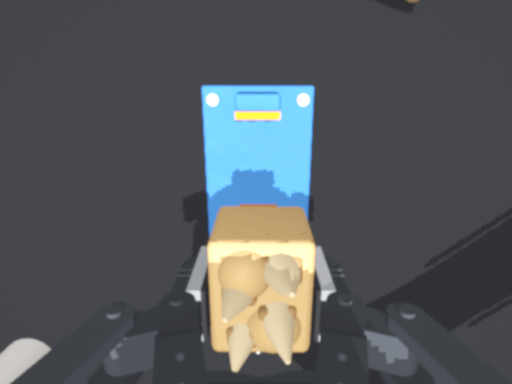

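Run:
```python
from h import *
im,d,K,T=load("w2");P,u,v=cloud(d,K,T);X=np.zeros(d.shape+(3,));X[v,u]=P
a=np.deg2rad(81.23);ey=np.array([np.cos(a),np.sin(a)]);ex=np.array([ey[1],-ey[0]]);c=np.array([565.8,162.7])
L=lambda q:np.c_[(q[:,:2]-c)@ex,(q[:,:2]-c)@ey]
b=mask(im,(100,150,60),(125,255,255));m=(b>0);m[205:]=0
r=ray(K,T,np.argwhere(m)[:,::-1],10);l=L(r)
vs=np.argwhere(m)[:,0]
for r0 in(90,130,150,170,190): 
    q=l[vs==r0];print("row",r0,"x",q[:,0].min().round(1),q[:,0].max().round(1),"y",q[:,1].mean().round(1))
print("end y",np.percentile(l[:,1],[0.5,1]))
o=mask(im,(5,150,100),(30,255,255));o[:100]=0;o[130:]=0
q=np.argwhere(o>0)[:,::-1];print("orange px",q.min(0),q.max(0)," L@48",L(ray(K,T,[[258,q[:,1].max()+.5],[258,q[:,1].min()-.5]],48)),"x",L(ray(K,T,[[q[:,0].min(),115],[q[:,0].max(),115]],49))[:,0])
dep=X[q[:,1],q[:,0]];print("depth",L(dep).mean(0),dep[:,2].mean(), L(dep).max(0))
hs=cv2.cvtColor(im,cv2.COLOR_RGB2HSV)
w=np.zeros(b.shape,bool);w[200:375,195:330]=1
t=w&(hs[...,0]>8)&(hs[...,0]<26)&(hs[...,1]>60)&(X[...,2]>150)
zz=X[t][:,2];h,e=np.histogram(zz,bins=range(160,250,4));print(list(zip(e,h)))
f=t&(abs(X[...,2]-217)<3);q=L(X[f]);print("topface",f.sum(),q.min(0),q.max(0),X[f].mean(0),cv2.minAreaRect(X[f][:,:2].astype(np.float32)))
print("TCP local",L(np.array([[554.82,99.66]])))
for s in(48,):pass
```

```text
row 90 x -48.3 -48.3 y -134.4
row 130 x -49.1 -48.2 y -99.2
row 150 x -48.2 -48.2 y -80.6
row 170 x -48.1 50.0 y -61.3
row 190 x -49.0 51.0 y -41.3
end y [-138.59738225 -138.59627835]
orange px [237 113] [277 117]  L@48 [[   0.19385707 -114.63121222]
 [   0.18565393 -118.53885328]] x [ 16.8573053  -14.90314697]
depth [  -6.99719538 -118.60636201] 48.31748537154127 [  16.96043534 -114.99017854]
[(np.int64(160), np.int64(0)), (np.int64(164), np.int64(0)), (np.int64(168), np.int64(0)), (np.int64(172), np.int64(0)), (np.int64(176), np.int64(5)), (np.int64(180), np.int64(171)), (np.int64(184), np.int64(282)), (np.int64(188), np.int64(299)), (np.int64(192), np.int64(335)), (np.int64(196), np.int64(350)), (np.int64(200), np.int64(389)), (np.int64(204), np.int64(421)), (np.int64(208), np.int64(459)), (np.int64(212), np.int64(932)), (np.int64(216), np.int64(4158)), (np.int64(220), np.int64(2333)), (np.int64(224), np.int64(1022)), (np.int64(228), np.int64(633)), (np.int64(232), np.int64(379)), (np.int64(236), np.int64(88)), (np.int64(240), np.int64(0)), (np.int64(244), np.int64(0))]
topface 4822 [-21.70225842 -90.18218361] [ 18.75405837 -40.03499293] [554.34805018  97.01287036 217.3315867 ] ((554.4329833984375, 98.58655548095703), (50.124473571777344, 40.45684814453125), 81.13790893554688)
TCP local [[ -1.24001899 -63.97706115]]
```

```bash
python3 - <<'E'
from h import *
a=np.deg2rad(81.23);ey=np.array([np.cos(a),np.sin(a)]);ex=np.array([ey[1],-ey[0]]);o=np.array([565.8,162.7])-19.8*ey
L=lambda q:np.c_[(q[:,:2]-o)@ex,(q[:,:2]-o)@ey]
im,d,K,T=load("top0")
y=mask(im,(25,150,120),(33,255,255));k,lab,st,ce=cv2.connectedComponentsWithStats(y)
P,u,v=cloud(d,K,T);X=np.zeros(d.shape+(3,));X[v,u]=P
for i in range(1,k):
    if st[i,4]>60:
        m=(lab==i);t=m&(X[...,2]>98);print("handle top",t.sum(),X[t].mean(0),L(X[t]).mean(0),L(ray(K,T,ce[i],104)))
print("pivot",L(ray(K,T,[123,154],60)), X[154,123],L(X[154,123][None]))
print("expected handle",(o+ex*(36-105*np.cos(.18))+ey*(70+105*np.sin(.18))))
E
python3 -m crank '[{"translation":[0.0246,-0.0033,0],"rot":[0,0,0],"jaw":-1},{"translation":[0.0247,-0.0032,0],"rot":[0,0,0],"jaw":-1},{"translation":[0,0,0.06],"rot":[0,0,0],"jaw":-1},{"translation":[0,0,0.06],"rot":[0,0,0],"jaw":-1},{"translation":[0,0,0.06],"rot":[0,0,0],"jaw":-1},{"translation":[0,0,0.06],"rot":[0,0,0],"jaw":-1},{"translation":[0,0,0],"rot":[0,0,0],"jaw":-1},{"translation":[0,0,0],"rot":[0,0,0],"jaw":-1},{"translation":[0,0,0],"rot":[0,0,0],"jaw":-1},{"translation":[0,0,0],"rot":[0,0,0],"jaw":-1}]'
```

```text
handle top 84 [508.9979174  242.76322434 103.27905891] [-68.34508261  90.26663155] [[-68.90323628  85.67421126]]
pivot [[33.40733746 69.80334642]] [606.95464017 207.79683226  56.94621124] [[33.79763352 70.64435717]]
expected handle [509.80333164 241.15307246]
t: 9.2
tcp_pos: [555.4, 78.7, 92.3]
tcp_rot: [[-0.152, -0.988, 0.003], [-0.988, 0.152, 0.001], [-0.001, -0.002, -1.0]]
wrist_force: [-0.8, -0.0, -2.3]
finger_gap: 39.2
grasp_force: 41.5
```

```bash
python3 -m crank '[{"translation":[-0.0023,0.0029,0.06],"rot":[0,0,0],"jaw":-1},{"translation":[0,0,0.06],"rot":[0,0,0],"jaw":-1},{"translation":[0,0,0.045],"rot":[0,0,0],"jaw":-1},{"translation":[0,0,0.008],"rot":[0,0,0],"jaw":-1},{"translation":[0,0,0.006],"rot":[0,0,0],"jaw":-1},{"translation":[0,0,0.004],"rot":[0,0,0],"jaw":-1},{"translation":[0,0,0],"rot":[0,0,0],"jaw":-1},{"translation":[0,0,0],"rot":[0,0,0],"jaw":-1},{"translation":[0,0,0],"rot":[0,0,0],"jaw":-1},{"translation":[0,0,0],"rot":[0,0,0],"jaw":-1}]'
```

```text
t: 10.2
tcp_pos: [553.9, 79.8, 17.9]
tcp_rot: [[-0.152, -0.988, 0.001], [-0.988, 0.152, 0.0], [-0.0, -0.001, -1.0]]
wrist_force: [-0.9, -0.1, 0.3]
finger_gap: 39.2
grasp_force: 41.9
```

```bash
python3 -m crank '[{"translation":[0,0,0],"rot":[0,0,0],"jaw":0.7},{"translation":[0,0,0],"rot":[0,0,0],"jaw":0.7},{"translation":[0,0,0],"rot":[0,0,0],"jaw":0.7},{"translation":[0,0,0],"rot":[0,0,0],"jaw":0.7},{"translation":[0,0,0],"rot":[0,0,0],"jaw":0.7},{"translation":[0,0,-0.05],"rot":[0,0,0],"jaw":0.7},{"translation":[0,0,-0.09],"rot":[0,0,0],"jaw":0.7},{"translation":[0,0,-0.1],"rot":[0,0,0],"jaw":0.7},{"translation":[0,0,-0.1],"rot":[0,0,0],"jaw":0.7},{"translation":[0,0,-0.1],"rot":[0,0,0],"jaw":0.7}]'
python3 - <<'E'
from h import *
s=env.get_state();p=env.camera_params("wrist");im,d=env.get_image("wrist")
K,T=p["intrinsics"],p["T"]
np.savez("pics/w3.npz",im=im,d=d,K=K,T=T);cv2.imwrite("pics/w3.png",im[:,:,::-1])
print(s["tcp_pos"],s["tcp_rot"].round(3).tolist(),s["finger_gap"])
E
```

```text
t: 11.2
tcp_pos: [553.4, 79.6, 195.0]
tcp_rot: [[-0.152, -0.988, 0.0], [-0.988, 0.152, -0.0], [0.0, -0.0, -1.0]]
wrist_force: [0.9, -0.1, -0.9]
finger_gap: 72.8
grasp_force: 0.0
[553.36445222  79.59922389 195.0315948 ] [[-0.152, -0.988, 0.0], [-0.988, 0.152, -0.0], [0.0, -0.0, -1.0]] 72.8260801539872
```

View pics/w3.png

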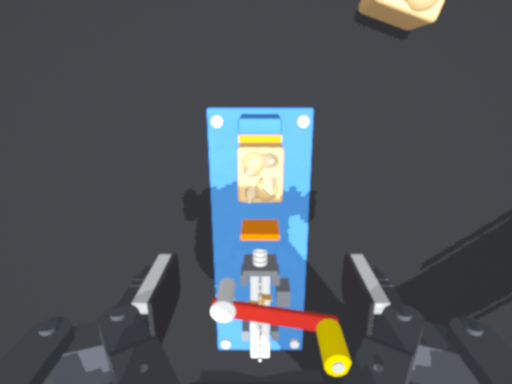

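The cluster sits on the bed at (260,175), between the fixed face at (260,139) and the pad at (260,230). The yellow handle's top is at (338,367).

Run:
```python
from h import *
a=np.deg2rad(81.23);ey=np.array([np.cos(a),np.sin(a)]);ex=np.array([ey[1],-ey[0]]);o=np.array([565.8,162.7])-19.8*ey
L=lambda q:np.c_[(q[:,:2]-o)@ex,(q[:,:2]-o)@ey]
im,d,K,T=load("w3");P,u,v=cloud(d,K,T);X=np.zeros(d.shape+(3,));X[v,u]=P
z=X[...,2];W=np.zeros(z.shape,bool);W[310:384,310:355]=1
t=W&(abs(z-104)<2.5);q=X[t];print("handle",t.sum(),cv2.minEnclosingCircle(q[:,:2].astype(np.float32)),q.mean(0),L(q).mean(0),L(ray(K,T,[338,367],105)))
W[:]=0;W[275:330,205:240]=1
t=W&(z>52);print("pivot",L(X[t]).mean(0),np.percentile(X[t][:,2],[5,50,95]))
W[:]=0;W[130:150,235:285]=1
W2=np.zeros_like(W);W2[145:205,232:290]=1;f=W2&(abs(z-50)<3);q=X[f];print("cluster",cv2.minAreaRect(q[:,:2].astype(np.float32)),L(q).min(0),L(q).max(0))
W2[:]=0;W2[215:245,235:285]=1;om=W2&(mask(im,(3,150,100),(20,255,255))>0)&(z>44);q=X[om];print("pad",L(q).min(0),L(q).max(0),L(q).mean(0))
W2[:]=0;W2[130:146,235:285]=1;om=W2&(mask(im,(3,150,100),(30,255,255))>0)&(z>44);q=X[om];print("anv",L(q).min(0),L(q).max(0))
```

```text
handle 460 ((511.5808410644531, 241.709228515625), 12.433269500732422) [511.406853   240.08416638 104.06177547] [-65.55583982  87.98618271] [[-66.44614159  90.45993864]]
pivot [34.89203927 70.2214473 ] [53.16566597 55.79208059 56.89145915]
cluster ((553.3704223632812, 78.7734375), (49.483665466308594, 39.74348068237305), 80.54925537109375) [-19.41783246 -89.83482238] [ 20.18743257 -40.10559885]
pad [-16.105068    -9.03765933] [17.31272613 -3.4188495 ] [ 1.02901948 -6.36921425]
anv [-15.48854181 -98.62407974] [ 17.35471362 -94.15185185]
```

```bash
python3 -m crank '[{"translation":[-0.0383,0.0166,0],"rot":[0,0,0],"jaw":0.7},{"translation":[-0.0383,0.0166,0],"rot":[0,0,0],"jaw":0.7},{"translation":[-0.0383,0.0166,0],"rot":[0,0,0],"jaw":0.7},{"translation":[-0.0383,0.0166,0],"rot":[0,0,0],"jaw":0.7},{"translation":[-0.0383,0.0166,0],"rot":[0,0,0],"jaw":0.7},{"translation":[-0.0383,0.0166,0],"rot":[0,0,0],"jaw":0.7},{"translation":[-0.0383,0.0166,0],"rot":[0,0,0],"jaw":0.7},{"translation":[-0.0383,0.0166,0],"rot":[0,0,0],"jaw":0.7},{"translation":[-0.0383,0.0166,0],"rot":[0,0,0],"jaw":0.7},{"translation":[-0.0383,0.0166,0],"rot":[0,0,0],"jaw":0.7}]'
python3 -m crank '[{"translation":[0,0,0],"rot":[0,0,-1],"jaw":0.7},{"translation":[0,0,0],"rot":[0,0,-1],"jaw":0.7},{"translation":[0,0,0],"rot":[0,0,-1],"jaw":0.7},{"translation":[0,0,0],"rot":[0,0,-1],"jaw":0.7},{"translation":[0,0,0],"rot":[0,0,-1],"jaw":0.7},{"translation":[0,0,0],"rot":[0,0,-1],"jaw":0.7},{"translation":[0,0,0],"rot":[0,0,-1],"jaw":0.7},{"translation":[0,0,0],"rot":[0,0,-1],"jaw":0.7},{"translation":[0,0,0],"rot":[0,0,-1],"jaw":0.7},{"translation":[0,0,0],"rot":[0,0,-1],"jaw":0.7}]'
python3 -m crank '[{"translation":[0,0,0],"rot":[0,0,-1],"jaw":0.7},{"translation":[0,0,0],"rot":[0,0,-1],"jaw":0.7},{"translation":[0,0,0],"rot":[0,0,-1],"jaw":0.7},{"translation":[0,0,0],"rot":[0,0,-1],"jaw":0.7},{"translation":[0,0,0],"rot":[0,0,-1],"jaw":0.7},{"translation":[0,0,0],"rot":[0,0,-1],"jaw":0.7},{"translation":[0,0,0],"rot":[0,0,-1],"jaw":0.7},{"translation":[0,0,0],"rot":[0,0,-1],"jaw":0.7},{"translation":[0,0,0],"rot":[0,0,-1],"jaw":0.7},{"translation":[0,0,0],"rot":[0,0,-1],"jaw":0.7}]'
python3 -m crank '[{"translation":[0,0,0],"rot":[0,0,-0.84],"jaw":0.7},{"translation":[0,0,0],"rot":[0,0,-0.83],"jaw":0.7},{"translation":[0,0,0],"rot":[0,0,-0.83],"jaw":0.7},{"translation":[0,0,0],"rot":[0,0,0],"jaw":0.7},{"translation":[0,0,0],"rot":[0,0,0],"jaw":0.7},{"translation":[0,0,0],"rot":[0,0,0],"jaw":0.7},{"translation":[0,0,0],"rot":[0,0,0],"jaw":0.7},{"translation":[0,0,0],"rot":[0,0,0],"jaw":0.7},{"translation":[0,0,0],"rot":[0,0,0],"jaw":0.7},{"translation":[0,0,0],"rot":[0,0,0],"jaw":0.7}]'
```

```text
t: 12.25
tcp_pos: [510.8, 242.6, 193.3]
tcp_rot: [[-0.152, -0.988, 0.0], [-0.988, 0.152, -0.0], [0.0, -0.0, -1.0]]
wrist_force: [-0.5, -0.6, 0.3]
finger_gap: 72.8
grasp_force: 0.0
t: 13.25
tcp_pos: [511.1, 241.9, 193.2]
tcp_rot: [[0.521, -0.853, -0.0], [-0.853, -0.521, -0.0], [0.0, 0.0, -1.0]]
wrist_force: [-0.4, -0.5, -0.1]
finger_gap: 72.7
grasp_force: 0.0
t: 14.25
tcp_pos: [511.1, 241.9, 193.2]
tcp_rot: [[0.948, -0.319, -0.0], [-0.319, -0.948, -0.0], [-0.0, 0.0, -1.0]]
wrist_force: [-0.1, -0.9, -0.0]
finger_gap: 72.7
grasp_force: 0.0
t: 15.25
tcp_pos: [511.2, 241.2, 193.3]
tcp_rot: [[0.988, -0.152, 0.0], [-0.152, -0.988, -0.0], [0.0, 0.0, -1.0]]
wrist_force: [0.4, -0.2, -0.3]
finger_gap: 72.7
grasp_force: 0.0
```

```bash
python3 -m crank '[{"translation":[0,0,0.08],"rot":[0,0,0],"jaw":0.7},{"translation":[0,0,0.08],"rot":[0,0,0],"jaw":0.7},{"translation":[0,0,0.08],"rot":[0,0,0],"jaw":0.7},{"translation":[0,0,0.08],"rot":[0,0,0],"jaw":0.7},{"translation":[0,0,0],"rot":[0,0,0],"jaw":-0.2},{"translation":[0,0,0],"rot":[0,0,0],"jaw":-0.2},{"translation":[0,0,0],"rot":[0,0,0],"jaw":-1},{"translation":[0,0,0],"rot":[0,0,0],"jaw":-1},{"translation":[0,0,0],"rot":[0,0,0],"jaw":-1},{"translation":[0,0,0],"rot":[0,0,0],"jaw":-1}]' 30
python3 - <<'E'
from h import *
s=env.get_state();print(s["tcp_pos"],s["wrist_force"],s["finger_gap"],s["grasp_force"])
# stroke chords from rest for t, in tool axes (x=ex, y=-ey)
for t in(.08,.165,.25,.33,.345):
    f=lambda t:105*np.array([-np.cos(t-.18),-np.sin(t-.18)])
    dl=f(t)-f(0);print(t,"tool x,y mm",dl[0].round(2),(-dl[1]).round(2),"units",(dl[0]/400).round(4),(-dl[1]/400).round(4))
E
```

```text
t: 16.25
tcp_pos: [512.4, 241.8, 67.9]
tcp_rot: [[0.988, -0.152, 0.003], [-0.152, -0.988, 0.002], [0.003, -0.002, -1.0]]
wrist_force: [-0.9, -0.9, 6.4]
finger_gap: 23.6
grasp_force: 29.4
[512.38525924 241.77498397  67.94792109] [-0.89252362 -0.89898758  6.41479845] 23.648323686557454 29.427108764648438
0.08 tool x,y mm -1.17 8.32 units -0.0029 0.0208
0.165 tool x,y mm -1.68 17.22 units -0.0042 0.0431
0.25 tool x,y mm -1.44 26.14 units -0.0036 0.0654
0.33 tool x,y mm -0.52 34.49 units -0.0013 0.0862
0.345 tool x,y mm -0.27 36.04 units -0.0007 0.0901
```

```bash
python3 -m crank '[{"translation":[-0.0029,0.0208,0],"rot":[0,0,0],"jaw":-1},{"translation":[-0.0013,0.0223,0],"rot":[0,0,0],"jaw":-1},{"translation":[0.0006,0.0223,0],"rot":[0,0,0],"jaw":-1},{"translation":[0.0023,0.0208,0],"rot":[0,0,0],"jaw":-1},{"translation":[0.0004,0.0026,0],"rot":[0,0,0],"jaw":-1},{"translation":[0,0,0],"rot":[0,0,0],"jaw":-1},{"translation":[0,0,0],"rot":[0,0,0],"jaw":-1},{"translation":[0,0,0],"rot":[0,0,0],"jaw":-1},{"translation":[0,0,0],"rot":[0,0,0],"jaw":-1},{"translation":[0,0,0],"rot":[0,0,0],"jaw":-1}]'
cat > m.py <<'E'
from h import *
s=env.get_state();d=s["tcp_pos"]-np.array([512.4,241.8,67.9]);f=s["wrist_force"]
a=np.deg2rad(81.23);ey=np.array([np.cos(a),np.sin(a)]);ex=np.array([ey[1],-ey[0]])
dy=-d[:2]@ey
print("disp x %.1f y %.1f mm  t~%.3f  F along stroke %.1f, x %.1f  z %.1f  gap %.1f"%(d[:2]@ex,dy,np.arcsin((dy-18.8)/105)+.18,f[:2]@ey,f[:2]@ex,f[2],s["finger_gap"]))
E
python3 m.py
```

```text
t: 17.25
tcp_pos: [506.6, 207.4, 68.0]
tcp_rot: [[0.988, -0.151, 0.004], [-0.151, -0.988, 0.003], [0.003, -0.003, -1.0]]
wrist_force: [-2.7, 2.2, 5.9]
finger_gap: 23.2
grasp_force: 29.7
disp x -0.5 y 34.8 mm  t~0.333  F along stroke 1.7, x -3.0  z 5.9  gap 23.2
```

```bash
python3 -m crank '[{"translation":[-0.0004,-0.0026,0],"rot":[0,0,0],"jaw":-1},{"translation":[-0.0023,-0.0208,0],"rot":[0,0,0],"jaw":-1},{"translation":[-0.0006,-0.0223,0],"rot":[0,0,0],"jaw":-1},{"translation":[0.0013,-0.0223,0],"rot":[0,0,0],"jaw":-1},{"translation":[0.0029,-0.0208,0],"rot":[0,0,0],"jaw":-1},{"translation":[0,0,0],"rot":[0,0,0],"jaw":-1},{"translation":[0,0,0],"rot":[0,0,0],"jaw":-1},{"translation":[0,0,0],"rot":[0,0,0],"jaw":-1},{"translation":[0,0,0],"rot":[0,0,0],"jaw":-1},{"translation":[0,0,0],"rot":[0,0,0],"jaw":-1}]' >/dev/null; python3 m.py
python3 -m crank '[{"translation":[-0.0029,0.0208,0],"rot":[0,0,0],"jaw":-1},{"translation":[-0.0013,0.0223,0],"rot":[0,0,0],"jaw":-1},{"translation":[0.0006,0.0223,0],"rot":[0,0,0],"jaw":-1},{"translation":[0.0023,0.0208,0],"rot":[0,0,0],"jaw":-1},{"translation":[0.0004,0.0026,0],"rot":[0,0,0],"jaw":-1},{"translation":[0,0,0],"rot":[0,0,0],"jaw":-1},{"translation":[0,0,0],"rot":[0,0,0],"jaw":-1},{"translation":[0,0,0],"rot":[0,0,0],"jaw":-1},{"translation":[0,0,0],"rot":[0,0,0],"jaw":-1},{"translation":[0,0,0],"rot":[0,0,0],"jaw":-1}]' >/dev/null; python3 m.py
python3 - <<'E'
from h import *
im,d=env.get_image("scene");p=env.camera_params("scene");np.savez("pics/s1.npz",im=im,d=d,K=p["intrinsics"],T=p["T"])
cv2.imwrite("pics/s1.png",cv2.resize(im[80:210,240:390,::-1],None,fx=4,fy=4,interpolation=2))
E
```

```text
disp x 0.0 y -0.0 mm  t~-0.000  F along stroke -0.8, x -1.1  z 6.2  gap 23.3
disp x -0.5 y 34.8 mm  t~0.333  F along stroke 2.6, x -2.2  z 6.6  gap 23.0
```

View pics/s1.png

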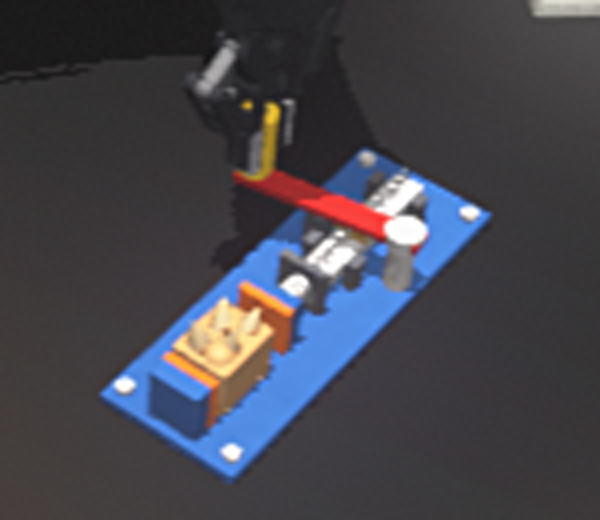

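The view shows the jaw advancing towards the cluster at about (235,345), with the handle still gripped. Stroke 3 next.

```bash
python3 -m crank '[{"translation":[-0.0004,-0.0026,0],"rot":[0,0,0],"jaw":-1},{"translation":[-0.0023,-0.0208,0],"rot":[0,0,0],"jaw":-1},{"translation":[-0.0006,-0.0223,0],"rot":[0,0,0],"jaw":-1},{"translation":[0.0013,-0.0223,0],"rot":[0,0,0],"jaw":-1},{"translation":[0.0029,-0.0208,0],"rot":[0,0,0],"jaw":-1},{"translation":[0,0,0],"rot":[0,0,0],"jaw":-1},{"translation":[0,0,0],"rot":[0,0,0],"jaw":-1},{"translation":[0,0,0],"rot":[0,0,0],"jaw":-1},{"translation":[0,0,0],"rot":[0,0,0],"jaw":-1},{"translation":[0,0,0],"rot":[0,0,0],"jaw":-1}]' >/dev/null; python3 m.py
python3 -m crank '[{"translation":[-0.0029,0.0208,0],"rot":[0,0,0],"jaw":-1},{"translation":[-0.0013,0.0223,0],"rot":[0,0,0],"jaw":-1},{"translation":[0.0006,0.0223,0],"rot":[0,0,0],"jaw":-1},{"translation":[0.0023,0.0208,0],"rot":[0,0,0],"jaw":-1},{"translation":[0.0004,0.0026,0],"rot":[0,0,0],"jaw":-1},{"translation":[0,0,0],"rot":[0,0,0],"jaw":-1},{"translation":[0,0,0],"rot":[0,0,0],"jaw":-1},{"translation":[0,0,0],"rot":[0,0,0],"jaw":-1},{"translation":[0,0,0],"rot":[0,0,0],"jaw":-1},{"translation":[0,0,0],"rot":[0,0,0],"jaw":-1}]' >/dev/null; python3 m.py
```

```text
disp x 0.0 y -0.0 mm  t~-0.000  F along stroke -0.7, x -1.3  z 5.9  gap 23.1
disp x -0.5 y 34.8 mm  t~0.333  F along stroke 1.3, x -1.5  z 5.6  gap 23.3
```

Stroke 4.

```bash
python3 -m crank '[{"translation":[-0.0004,-0.0026,0],"rot":[0,0,0],"jaw":-1},{"translation":[-0.0023,-0.0208,0],"rot":[0,0,0],"jaw":-1},{"translation":[-0.0006,-0.0223,0],"rot":[0,0,0],"jaw":-1},{"translation":[0.0013,-0.0223,0],"rot":[0,0,0],"jaw":-1},{"translation":[0.0029,-0.0208,0],"rot":[0,0,0],"jaw":-1},{"translation":[0,0,0],"rot":[0,0,0],"jaw":-1},{"translation":[0,0,0],"rot":[0,0,0],"jaw":-1},{"translation":[0,0,0],"rot":[0,0,0],"jaw":-1},{"translation":[0,0,0],"rot":[0,0,0],"jaw":-1},{"translation":[0,0,0],"rot":[0,0,0],"jaw":-1}]' >/dev/null; python3 m.py
python3 -m crank '[{"translation":[-0.0029,0.0208,0],"rot":[0,0,0],"jaw":-1},{"translation":[-0.0013,0.0223,0],"rot":[0,0,0],"jaw":-1},{"translation":[0.0006,0.0223,0],"rot":[0,0,0],"jaw":-1},{"translation":[0.0023,0.0208,0],"rot":[0,0,0],"jaw":-1},{"translation":[0.0004,0.0026,0],"rot":[0,0,0],"jaw":-1},{"translation":[0,0,0],"rot":[0,0,0],"jaw":-1},{"translation":[0,0,0],"rot":[0,0,0],"jaw":-1},{"translation":[0,0,0],"rot":[0,0,0],"jaw":-1},{"translation":[0,0,0],"rot":[0,0,0],"jaw":-1},{"translation":[0,0,0],"rot":[0,0,0],"jaw":-1}]' >/dev/null; python3 m.py
```

```text
disp x 0.0 y -0.0 mm  t~-0.000  F along stroke -0.3, x -1.8  z 6.5  gap 23.2
disp x -0.5 y 34.7 mm  t~0.332  F along stroke 1.9, x -1.3  z 6.9  gap 23.4
```

Stroke 5.

```bash
python3 -m crank '[{"translation":[-0.0004,-0.0026,0],"rot":[0,0,0],"jaw":-1},{"translation":[-0.0023,-0.0208,0],"rot":[0,0,0],"jaw":-1},{"translation":[-0.0006,-0.0223,0],"rot":[0,0,0],"jaw":-1},{"translation":[0.0013,-0.0223,0],"rot":[0,0,0],"jaw":-1},{"translation":[0.0029,-0.0208,0],"rot":[0,0,0],"jaw":-1},{"translation":[0,0,0],"rot":[0,0,0],"jaw":-1},{"translation":[0,0,0],"rot":[0,0,0],"jaw":-1},{"translation":[0,0,0],"rot":[0,0,0],"jaw":-1},{"translation":[0,0,0],"rot":[0,0,0],"jaw":-1},{"translation":[0,0,0],"rot":[0,0,0],"jaw":-1}]' >/dev/null; python3 m.py
python3 -m crank '[{"translation":[-0.0029,0.0208,0],"rot":[0,0,0],"jaw":-1},{"translation":[-0.0013,0.0223,0],"rot":[0,0,0],"jaw":-1},{"translation":[0.0006,0.0223,0],"rot":[0,0,0],"jaw":-1},{"translation":[0.0023,0.0208,0],"rot":[0,0,0],"jaw":-1},{"translation":[0.0004,0.0026,0],"rot":[0,0,0],"jaw":-1},{"translation":[0,0,0],"rot":[0,0,0],"jaw":-1},{"translation":[0,0,0],"rot":[0,0,0],"jaw":-1},{"translation":[0,0,0],"rot":[0,0,0],"jaw":-1},{"translation":[0,0,0],"rot":[0,0,0],"jaw":-1},{"translation":[0,0,0],"rot":[0,0,0],"jaw":-1}]' >/dev/null; python3 m.py
```

```text
disp x -0.0 y -0.0 mm  t~-0.000  F along stroke -0.5, x -0.7  z 7.0  gap 23.0
disp x -0.6 y 33.8 mm  t~0.323  F along stroke 5.2, x -2.5  z 5.8  gap 23.1
```

First pinch, but the lever stands at about 0.323. I'll push a little further so the tooth is fully taken.

```bash
python3 -m crank '[{"translation":[0.0004,0.004,0],"rot":[0,0,0],"jaw":-1},{"translation":[0,0,0],"rot":[0,0,0],"jaw":-1},{"translation":[0,0,0],"rot":[0,0,0],"jaw":-1},{"translation":[0,0,0],"rot":[0,0,0],"jaw":-1},{"translation":[0,0,0],"rot":[0,0,0],"jaw":-1},{"translation":[0,0,0],"rot":[0,0,0],"jaw":-1},{"translation":[0,0,0],"rot":[0,0,0],"jaw":-1},{"translation":[0,0,0],"rot":[0,0,0],"jaw":-1},{"translation":[0,0,0],"rot":[0,0,0],"jaw":-1},{"translation":[0,0,0],"rot":[0,0,0],"jaw":-1}]'; python3 m.py
```

```text
t: 26.3
tcp_pos: [506.6, 207.3, 68.0]
tcp_rot: [[0.989, -0.151, 0.004], [-0.151, -0.989, 0.005], [0.004, -0.006, -1.0]]
wrist_force: [-2.1, 7.1, 4.7]
finger_gap: 23.1
grasp_force: 30.4
disp x -0.5 y 35.0 mm  t~0.335  F along stroke 6.7, x -3.2  z 4.7  gap 23.1
```

6.7 N at 0.335 is the first pinch. Now the next tooth.

```bash
python3 -m crank '[{"translation":[-0.0008,-0.0066,0],"rot":[0,0,0],"jaw":-1},{"translation":[-0.0023,-0.0208,0],"rot":[0,0,0],"jaw":-1},{"translation":[-0.0006,-0.0223,0],"rot":[0,0,0],"jaw":-1},{"translation":[0.0013,-0.0223,0],"rot":[0,0,0],"jaw":-1},{"translation":[0.0029,-0.0208,0],"rot":[0,0,0],"jaw":-1},{"translation":[0,0,0],"rot":[0,0,0],"jaw":-1},{"translation":[0,0,0],"rot":[0,0,0],"jaw":-1},{"translation":[0,0,0],"rot":[0,0,0],"jaw":-1},{"translation":[0,0,0],"rot":[0,0,0],"jaw":-1},{"translation":[0,0,0],"rot":[0,0,0],"jaw":-1}]' 45 >/dev/null; python3 m.py
python3 -m crank '[{"translation":[-0.0029,0.0208,0],"rot":[0,0,0],"jaw":-1},{"translation":[-0.0013,0.0223,0],"rot":[0,0,0],"jaw":-1},{"translation":[0.0006,0.0223,0],"rot":[0,0,0],"jaw":-1},{"translation":[0.0023,0.0208,0],"rot":[0,0,0],"jaw":-1},{"translation":[0.0008,0.0066,0],"rot":[0,0,0],"jaw":-1},{"translation":[0,0.0015,0],"rot":[0,0,0],"jaw":-1},{"translation":[0,0,0],"rot":[0,0,0],"jaw":-1},{"translation":[0,0,0],"rot":[0,0,0],"jaw":-1},{"translation":[0,0,0],"rot":[0,0,0],"jaw":-1},{"translation":[0,0,0],"rot":[0,0,0],"jaw":-1}]' >/dev/null; python3 m.py
```

```text
disp x -0.0 y -0.0 mm  t~-0.000  F along stroke -0.1, x -1.0  z 6.5  gap 23.0
disp x -0.6 y 34.1 mm  t~0.326  F along stroke 12.8, x -2.7  z 4.8  gap 22.7
```

```bash
python3 -m crank '[{"translation":[0.0004,0.0035,0],"rot":[0,0,0],"jaw":-1},{"translation":[0,0,0],"rot":[0,0,0],"jaw":-1},{"translation":[0,0,0],"rot":[0,0,0],"jaw":-1},{"translation":[0,0,0],"rot":[0,0,0],"jaw":-1},{"translation":[0,0,0],"rot":[0,0,0],"jaw":-1},{"translation":[0,0,0],"rot":[0,0,0],"jaw":-1},{"translation":[0,0,0],"rot":[0,0,0],"jaw":-1},{"translation":[0,0,0],"rot":[0,0,0],"jaw":-1},{"translation":[0,0,0],"rot":[0,0,0],"jaw":-1},{"translation":[0,0,0],"rot":[0,0,0],"jaw":-1}]' > /dev/null; python3 m.py
```

```text
disp x -0.4 y 35.1 mm  t~0.336  F along stroke 13.6, x -3.1  z 4.0  gap 22.7
```

13.6 N at 0.336 is the right tooth. I return the lever, let go and withdraw.

```bash
python3 -m crank '[{"translation":[-0.0012,-0.0116,0],"rot":[0,0,0],"jaw":-1},{"translation":[-0.0023,-0.0208,0],"rot":[0,0,0],"jaw":-1},{"translation":[-0.0006,-0.0223,0],"rot":[0,0,0],"jaw":-1},{"translation":[0.0013,-0.0223,0],"rot":[0,0,0],"jaw":-1},{"translation":[0.0029,-0.0208,0],"rot":[0,0,0],"jaw":-1},{"translation":[0,0,0],"rot":[0,0,0],"jaw":-1},{"translation":[0,0,0],"rot":[0,0,0],"jaw":-1},{"translation":[0,0,0],"rot":[0,0,0],"jaw":-1},{"translation":[0,0,0],"rot":[0,0,0],"jaw":-1},{"translation":[0,0,0],"rot":[0,0,0],"jaw":-1}]' >/dev/null; python3 m.py
python3 -m crank '[{"translation":[0,0,0],"rot":[0,0,0],"jaw":0.4},{"translation":[0,0,0],"rot":[0,0,0],"jaw":0.4},{"translation":[0,0,0],"rot":[0,0,0],"jaw":0.4},{"translation":[0,0,0],"rot":[0,0,0],"jaw":0.4},{"translation":[0,0,0],"rot":[0,0,0],"jaw":0.4},{"translation":[0,0,-0.04],"rot":[0,0,0],"jaw":0.4},{"translation":[0,0,-0.09],"rot":[0,0,0],"jaw":0.4},{"translation":[0,0,-0.09],"rot":[0,0,0],"jaw":0.4},{"translation":[0,0,-0.09],"rot":[0,0,0],"jaw":0.4},{"translation":[0,0,0],"rot":[0,0,0],"jaw":0.4}]'
python3 - <<'E'
from h import *
im,d=env.get_image("scene");cv2.imwrite("pics/s2.png",cv2.resize(im[80:210,240:390,::-1],None,fx=4,fy=4,interpolation=2))
E
```

```text
disp x 0.0 y -0.0 mm  t~-0.000  F along stroke -0.8, x -1.0  z 8.2  gap 22.8
t: 31.3
tcp_pos: [513.3, 242.1, 195.8]
tcp_rot: [[0.988, -0.152, 0.008], [-0.152, -0.988, 0.005], [0.008, -0.006, -1.0]]
wrist_force: [0.7, -0.0, 0.5]
finger_gap: 59.9
grasp_force: 0.0
```

View pics/s2.png

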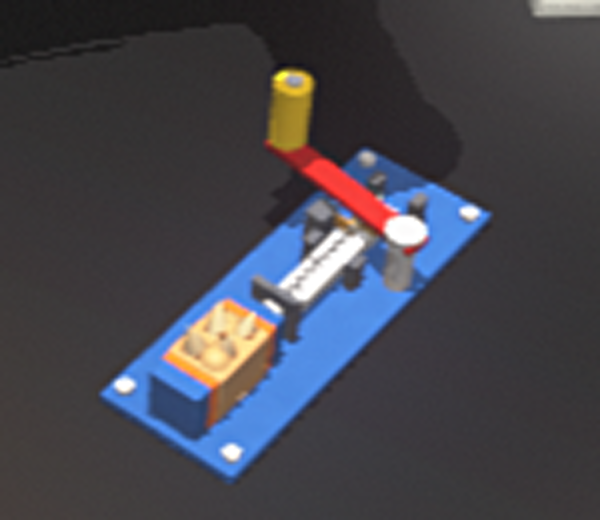

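The cluster at (225,350) is held between both orange faces. The lever is at rest, the handle at (290,110) is free, and the gripper is clear.

```bash
python3 -c "
from workcell import env
print(env.close_job())"
```

```text
the job is handed in; nothing more can be done
None
```

The cluster is clamped teeth up after six strokes, the last taking 13.6 N at the handle; the lever is at rest and released, the offcuts were left alone, and the job was handed in at about 31 s.

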